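# Assemble a two-tier ceramic serving stand

### The arm

A 7-joint arm with a two-finger parallel gripper is mounted at the origin on the work surface. World frame = base frame: x ahead of the robot, y to its left, z up, the work surface at z = 0. Lengths are in m, angles in rad, forces in N, time in s.
With the tool pointing down it reaches from about 0.425 to 0.95 m from the base axis. Payload 4.7 kg.
Tool frame: the origin (TCP) lies midway between the tips of the shut fingers; the grasp point (between the pads) lies grasp_offset behind it (grasp_offset is the distance from the TCP to the grasp point, in m); z points along the fingers, y is the line along which they close (so a half turn about z gives the same grasp; the last joint's range is limited). The gripper opens to 85 mm and grips with 20 to 120 N. Pads are 22 mm wide; open, the fingers measure 114 mm over their backs; the gripper's body (76 mm by 85 mm) begins 54 mm behind the grasp point. The pads swing forward as they close: fully open they stand 13 mm farther back than shut.
Start: joints at [-1.235, 0.469, -0.049, 1.532, 0.024, 1.141, -0.082], TCP at [0.241, 0.631, 0.231] pointing down, gripper open.
Joint ranges: [-2.59, 2.59], [-0.33, 1.99], [-1.39, 1.29], [0.1, 2.45], [-1.04, 4.18], [0.21, 1.99], [-2.66, 2.66]. Speed limits (rad/s): [2.57, 2.57, 3.14, 3.14, 3.14, 3.14, 3.14].

### API

Orientations are given as a rotation vector (axis times angle).
In Python, from cell import get_state, grab_frame, camera_info, close_job, grasp_offset gives the robot as it stands. The module is installed in compiled form; this text tells all that it offers.
- The arm moves only by the tool send_rows, never from a script. Its argument "increments" is a list of rows, each a list of 3 entries, a list of its own where there are three numbers: the opening, from 0 (shut) to 1 (fully open), then the shift along the tool's x, y, z scaled (see below), then the turn, a rotation vector about the tool's x, y, z scaled (see below). A call has 1 to 10 rows; each row is the pose to reach, as a shift and turn from the pose commanded when the call began, along the tool's axes at that moment; what a row does not reach only later rows make up. The controller multiplies each number of a shift by 0.25 m and each number of a turn by 45 degrees. A row lasts 1/10 s, in which the tool goes at most 50 mm and 8.59 degrees, less where a joint would pass 70% of its speed; a pose out of reach is approached as far as the arm can. A call with a number of a shift or a turn outside -1 to 1 is refused whole. A call with a gripper value outside its range is refused whole. The fingers move at their own pace and stop on an object; the grip force is fixed at half the most. Time passes only in rows, so rows that repeat a pose let the fingers close. It gives the time, the measured TCP pose, the force, the opening and the grip force at its end, in the units of the state.
- get_state(): the state, without advancing time (a new reading comes with each control period).
- grab_frame(name): name is "scene" or "top" or "wrist"; returns the picture (384x512x3 uint8, blue, green, red); there is no depth.
- camera_info(name): a dict with "fx", "fy", "cx", "cy" (pixels), "k1" (the pictures are not rectified: a ray, as slopes to the right and down, at radius r is drawn at 1 + k1 r^2 times it, then the intrinsics apply), "R" (3x3) and "t" (3): a world point X has camera coordinates R X + t. Camera axes: x right, y down, z forward; pixel columns grow to the right and rows downward; lengths in m; the calibration is good to about 2 mm. A picture is of the moment at which its call begins: read the wrist's pose just before it. camera_info takes no time and is no camera call; for the wrist camera it gives the pose at the moment of the call.
- close_job(): hands the job in; it is judged then, once.
The state is a dict: "time": time; "joints": joint angles; "joint_velocities": joint speeds; "joint_torque": joint torques, N m; "tcp_pos": TCP position; "tcp_rot": TCP orientation; "contact_force": force on the tool from outside, world axes, zero at the start; "wrist_torque": the same for the moment, N m; "opening": finger opening in m; "grasp_force": force on a finger pad.
Only numpy, scipy, OpenCV 4.12 (cv2) and the standard library are available. Lean on these libraries where they do the work, as an engineer would, in place of code of your own. Each camera call takes 0.05 s, during which the arm holds its last target. There are 200 camera calls.

### The job

Put the two-tier serving stand together: gently set (do not drop) the blue plate with its white collar level on top of the white base's column, then take the red-headed brass handle rod out of the wooden block and pass it down through the plate's collar into the column until its red head sits down on the collar. Leave the base where it stands, never tip the plate, and do not disturb any of the other things on the bench.

Things in the scene. Friction and masses are not known exactly. Their poses are not given: they have to be found in the camera images.
- base: White ceramic base, loose, 1.4 kg: a disc 180 mm across, 12 mm thick, with an upright column 42 mm across in its middle, flat top 70 mm above the table. Down the column's axis runs a socket 13 mm across, open at the top, 58 mm deep. Origin: centre of the underside; z up.
- plate: Blue plate, 140 mm across, loose, right way up, 0.35 kg. Origin: centre of its underside; z up. Terracotta foot ring below (z 0 to 8 mm, inside 52, outside 68 mm across) fits loosely round the column top; floor z 8 to 16 mm; 5 mm thick rim up to z 24 mm; white collar in the middle, 38 mm across, up to z 44 mm, to grip from above. Seated, the floor lies on the column: origin 62 mm above the base's.
- plate_hole (a point): Mouth of the plate's central hole, at the middle of the collar's top. The hole is 13 mm across and goes straight down through collar and floor. Seated, this point is 106 mm above the base's underside, straight over the column's socket.
- rod: Handle rod, 129 mm long, 0.15 kg, upright in one of the wooden block's three holes (which one varies). Origin: centre of its lower tip; z up to the head. Brass shaft 10 mm across, 84 mm long, its lowest 12 mm tapering to 5 mm; red cylindrical head 26 mm across, 45 mm tall (z 84 to 129 mm), to grip from above. In the stand, head down on the collar, the tip is 22 mm above the base's underside.
- rack: Fixed wooden block 60 x 200 x 88 mm (x, y, z), three vertical through holes of 12.5 mm at y = -70, 0 and 70 mm, each holding a rod whose head rests on the top of the block. Origin: centre of the underside; long side along its y.
- white_rod: Bystander in the block: steel rod with a white head, same size as the brass one. Origin at its lower tip.
- wood_tool: Bystander in the block: steel tool with a light wooden head, 26 mm across and 30 mm tall with a small steel cap, 122 mm long in all. Origin at its lower tip.
- mug: Bystander: terracotta mug, 80 mm across, 90 mm tall. Origin: centre of the underside.
- glaze_jar: Bystander: amber glass jar, 70 mm across, 90 mm tall. Origin: centre of the underside.
- bowl: Bystander: white bowl, 120 mm across, 55 mm tall. Origin: centre of the underside.
- bottle: Bystander: blue plastic bottle, 60 mm across, 160 mm tall. Origin: centre of the underside.
- brush: Bystander: brush lying on the table beyond the wooden block. Origin: middle of its underside.
Things that resemble listed ones, but are neither listed nor needed, are in the scene too. Of the things like the plate, leave any that is pink; of the rest the smaller one is meant.

How it is judged:
On the way, in this order (a step that is already met when the one before it is completed fails the run):
1. the plate sits level on the column, let go, with the rod still outside (z of plate in the frame of base between 0.058 and 0.066 m and horizontal distance between plate and base below 0.006 m and angle between the z axis of plate and the z axis of base, either way round below 0.06 rad and contact force between plate and the fingers below 0.2 N and height (world z) of rod below 0.02 m and horizontal distance between rod and base above 0.05 m), for 0.2 s.
2. the rod's tip is below the column's top, inside the socket (z of rod in the frame of base below 0.06 m and horizontal distance between rod and base below 0.008 m), for 0.1 s.
At the end, for the whole second after the job is handed in: Plate seated on the column (58-66 mm above the base underside, within 6 mm of its axis, level within 0.06 rad); rod through collar and socket with its head on the collar (tip under 26 mm above the base underside, within 6 mm and 0.09 rad of its axis); base flat, all at rest (z of plate in the frame of base between 0.058 and 0.066 m and horizontal distance between each of plate, rod and base below 0.006 m and angle between the z axis of plate and the z axis of base, either way round below 0.06 rad and z of rod in the frame of base below 0.026 m and angle between the z axis of rod and the z axis of base, either way round below 0.09 rad and linear speed of each of plate, rod below 0.02 m/s and angle between base's own z axis and vertical below 0.05 rad); the robot touches nothing.
It fails at once if the base is pushed more than 30 mm from its place (distance of base from where it was at the start of the episode above 0.03 m).
It fails at once if the plate is tipped more than 0.5 rad (angle between plate's own z axis and vertical above 0.5 rad).
It fails at once if the plate is banged or pressed on the base with more than 60 N (contact force between plate and base above 60 N).
It fails at once if the plate is dropped onto the base: falling faster than 0.45 m/s just above it, not held (linear speed of plate above 0.45 m/s and horizontal distance between plate and base below 0.05 m and contact force between plate and the fingers below 0.2 N).
It fails at once if another rod, the tool, mug, jar, bowl, bottle or brush is moved more than 30 mm (distance of any of white_rod, wood_tool, mug, glaze_jar, bowl, bottle, brush from where it was at the start of the episode above 0.03 m).
It also fails if it takes over 72 s, if anything falls off the work surface, if the arm or the gripper's body presses on something with over 40 N, if the wrist force passes 120 N, or if a joint passes its speed limit or range.

## Working session

There is one attempt and no reset: what is moved stays moved. The work goes in short steps, Python scripts to look and compute and a tool call to move; the robot and the scene stay as the last step left them, time stands still between calls to the robot, and variables do not carry over. Pictures are saved under pics/ and viewed, at most 10 in all, crops included, and the job is handed in when it is done.

Besides the shell and the picture viewer there is one more tool, called by a JSON object that holds its "name" and its "arguments", one argument or row to a line. send_rows: Moves the arm, as the interface text tells. Shifts and turns lie within -1 to 1; 1 stands for 0.25 m of shift or 45 degrees of turn. Its arguments: {"type":"object","properties":{"increments":{"type":"array"}},"required":["increments"]}

```bash
mkdir -p pics; python3 - <<'E'
from cell import *
import cv2,numpy as np
print(get_state()); print(grasp_offset() if callable(grasp_offset) else grasp_offset)
for n in ("scene","top"):
    cv2.imwrite(f"pics/{n}0.png",cv2.resize(grab_frame(n),(800,600),interpolation=cv2.INTER_CUBIC)); print(n,camera_info(n))
print(camera_info("wrist"))
E
```

```text
{'time': 0.0, 'joints': array([-1.23491835,  0.46946774, -0.04861365,  1.53366046,  0.02409906,
        1.14099802, -0.08232283]), 'joint_velocities': array([ 8.23839248e-04,  3.48592543e-04,  3.37435573e-04,  5.03902398e-04,
        9.76253982e-04,  2.84549059e-05, -4.56151595e-04]), 'joint_torque': array([-6.44839783e-04, -5.10323024e+01, -4.67274059e-02, -2.37713420e+01,
        1.06361121e-02,  7.62476237e-03, -3.52594263e-06]), 'tcp_pos': array([0.24057628, 0.63006378, 0.23025791]), 'tcp_rot': array([-5.69729320e-01, -3.08920098e+00,  3.02471253e-03]), 'contact_force': array([ 0.54228897, -0.00875546, -0.00951294]), 'wrist_torque': array([-0.01332748, -0.0022635 ,  0.01902888]), 'grasp_force': 0.0, 'opening': 0.08519057901724085}
0.0187
scene {'fx': 429.9481077773408, 'fy': 429.9481077773408, 'cx': 247.38196865066075, 'cy': 195.14423445839512, 'k1': 0.011232258698947211, 'R': array([[ 0.87155559,  0.49017694,  0.01083578],
       [ 0.29554129, -0.5075943 , -0.80932278],
       [-0.39121119,  0.70857222, -0.58726418]]), 't': array([-0.45373126, -0.11549823,  1.54827156])}
top {'fx': 486.01253553304457, 'fy': 486.01253553304457, 'cx': 255.91851860712828, 'cy': 190.0068191146134, 'k1': -0.14151953295037628, 'R': array([[ 0.01260032, -0.99977054,  0.01732347],
       [-0.98595788, -0.01530764, -0.16629112],
       [ 0.16651814, -0.01498489, -0.98592452]]), 't': array([-0.01692375,  0.51055491,  1.35223151])}
{'fx': 316.79345559861395, 'fy': 316.79345559861395, 'cx': 251.24921394424325, 'cy': 195.9912290849468, 'k1': 0.028602220792656376, 'R': array([[ 3.56881185e-01,  9.34149647e-01, -5.06482397e-04],
       [ 9.00831863e-01, -3.44008894e-01,  2.64877021e-01],
       [ 2.47260541e-01, -9.49858804e-02, -9.64282068e-01]]), 't': array([-0.6737555 , -0.03304438,  0.37687454])}
```

View pics/scene0.png

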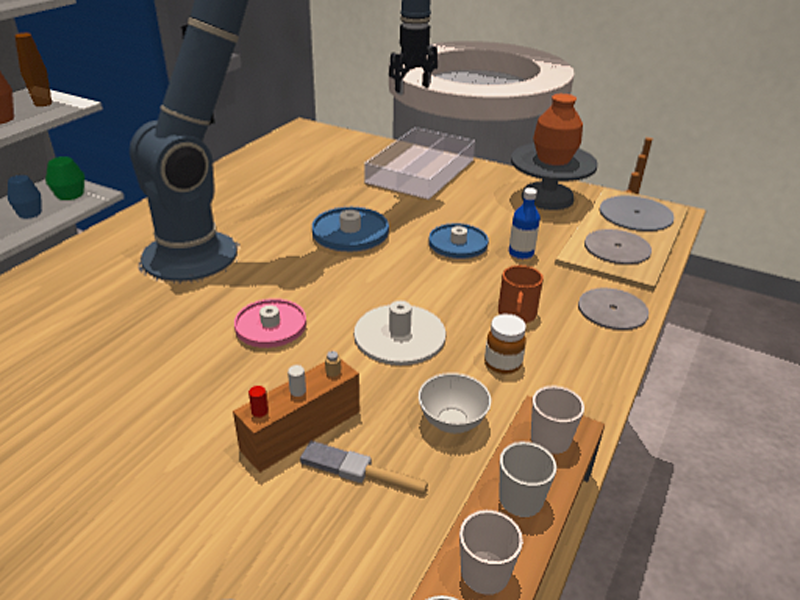

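View pics/top0.png

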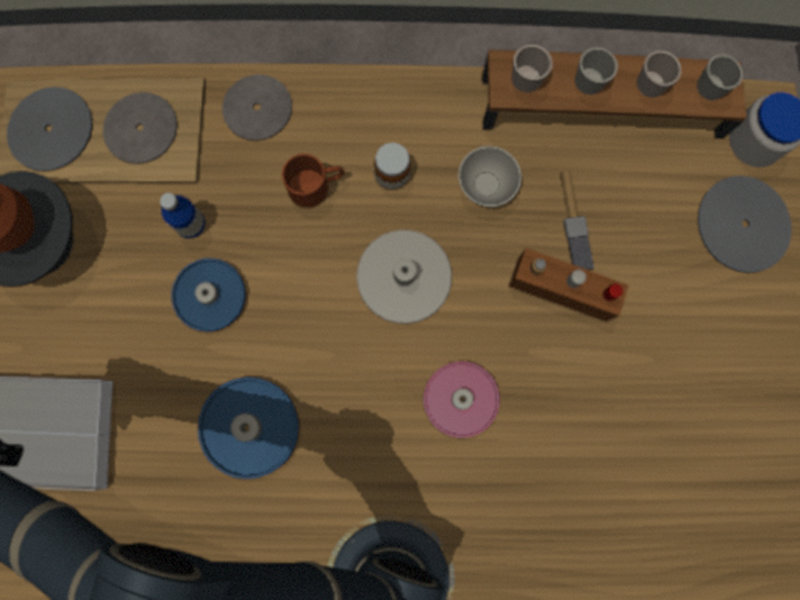

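Plate-like things in the top view are pink (462,399), large blue (250,427) and small blue (208,295). The small blue one, at top (208,295) and scene (458,240), fits: it isn't pink and is the smaller of the rest. Base column top is at (405,270), the red head at (615,292) at one end of the block. I'll confirm these in an enlarged crop.

```bash
cat > h.py <<'E'
from cell import *
import cv2,numpy as np
from scipy.spatial.transform import Rotation as Ro
def ray(ci,u,v):
    xd=np.array([(u-ci['cx'])/ci['fx'],(v-ci['cy'])/ci['fy']]); x=xd.copy()
    for _ in range(20): x=xd/(1+ci['k1']*(x@x))
    R=np.array(ci['R']); c=-R.T@ci['t']; return c,R.T@np.array([*x,1])
def at(ci,u,v,z):
    c,d=ray(ci,u,v); return c+d*(z-c[2])/d[2]
def tri(a,b):
    A=np.zeros((3,3));B=np.zeros(3)
    for c,d in (a,b):
        d=d/np.linalg.norm(d);P=np.eye(3)-np.outer(d,d);A+=P;B+=P@c
    return np.linalg.solve(A,B)
def move(p,yaw_dir=None,s=None):
    "shift (scaled) and turn (scaled) from present pose to TCP p, pointing down, tool y along yaw_dir angle"
    s=s or get_state(); R=Ro.from_rotvec(s['tcp_rot'])
    sh=R.inv().apply(np.array(p)-s['tcp_pos'])/0.25
    if yaw_dir is None: return sh.round(4),None
    best=None
    for k in (0,np.pi):
        y=np.array([np.cos(yaw_dir+k),np.sin(yaw_dir+k),0]);z=np.array([0,0,-1.]);x=np.cross(y,z)
        t=(R.inv()*Ro.from_matrix(np.c_[x,y,z])).as_rotvec()
        if best is None or np.linalg.norm(t)<np.linalg.norm(best):best=t
    return sh.round(4),(best/np.radians(45)).round(4)
E
python3 - <<'E'
from h import *
im={n:grab_frame(n) for n in("top","scene")}
T=[]
for n,cs in (("top",[(131,188),(259,175),(380,185)]),("scene",[(293,152),(256,204),(180,255)])):
    T.append(np.hstack([cv2.resize(im[n][v-30:v+30,u-32:u+32],None,fx=4.15,fy=4.15,interpolation=cv2.INTER_CUBIC) for u,v in cs]))
m=np.vstack(T);print(m.shape);cv2.imwrite("pics/c1.png",m)
E
```

```text
(498, 798, 3)
```

View pics/c1.png

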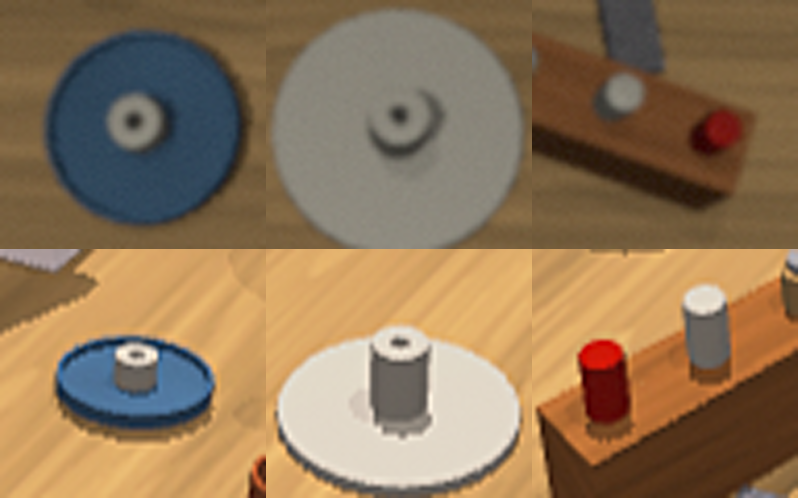

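The crop confirms it: plate collar hole at crop (134,122) top and (137,354) scene, blue with a white collar. Column hole is at (399,116)/(399,343), red head top at (722,128)/(603,354), white head at (626,93)/(705,299).

```bash
python3 - <<'E'
from h import *
t=camera_info("top");s=camera_info("scene")
for n,a,b,z in (("plate",(131.3,187.4),(294,147.3),.044),("base",(259.05,172.95),(256,196.65),.07),("red",(393.8,185.9),(165.1,250.3),.133),("white",(370.6,177.4),(189.7,237),.133)):
    print(n,tri(ray(t,*a),ray(s,*b)).round(4),at(t,*a,z).round(4),at(s,*b,z).round(4))
p=at(t,131.3,187.4,.044);print(np.linalg.norm(p[:2]))
st=get_state();print(Ro.from_rotvec(st['tcp_rot']).as_matrix().round(3))
print(move([p[0],p[1],.14],np.arctan2(p[1],p[0])+np.pi/2))
w=camera_info("wrist");R=Ro.from_rotvec(st['tcp_rot'])
print("cam in tool",R.inv().apply(-np.array(w['R']).T@w['t']-st['tcp_pos']))
E
```

```text
plate [0.5152 0.3521 0.0401] [0.5126 0.3499 0.044 ] [0.5192 0.3478 0.044 ]
base [ 0.5573 -0.017   0.0656] [ 0.5553 -0.0176  0.07  ] [ 0.561  -0.0213  0.07  ]
red [ 0.5147 -0.3853  0.1286] [ 0.5128 -0.3849  0.133 ] [ 0.5193 -0.3878  0.133 ]
white [ 0.5375 -0.3203  0.1298] [ 0.5353 -0.3208  0.133 ] [ 0.5414 -0.3219  0.133 ]
0.6206553281545579
[[-0.934  0.357 -0.   ]
 [ 0.357  0.934 -0.001]
 [-0.    -0.001 -1.   ]]
(array([-1.4162, -0.6591,  0.3635]), array([-1.4000e-03, -7.0000e-04, -1.2271e+00]))
cam in tool [ 0.06786186 -0.00078372 -0.14145473]
```

{"name": "send_rows", "arguments": {
  "increments": [
    [0.7,[-0.07,-0.03,0.0],[0,0,0]],
    [0.7,[-0.18,-0.08,0.0],[0,0,0]],
    [0.7,[-0.3,-0.14,0.0],[0,0,0]],
    [0.7,[-0.42,-0.19,0.0],[0,0,0]],
    [0.7,[-0.54,-0.25,0.0],[0,0,0]],
    [0.7,[-0.66,-0.3,0.0],[0,0,0]],
    [0.7,[-0.78,-0.36,0.0],[0,0,0]],
    [0.7,[-0.86,-0.4,0.0],[0,0,0]],
    [0.7,[-0.9,-0.41,0.0],[0,0,0]],
    [0.7,[-0.9,-0.41,0.0],[0,0,0]]
  ]
}}

```text
time: 1.2
tcp_pos: [0.4163, 0.4527, 0.2314]
tcp_rot: [0.576, 3.088, -0.0]
contact_force: [0.5, 0.4, -0.3]
opening: 0.0595
grasp_force: 0.0
```

{"name": "send_rows", "arguments": {
  "increments": [
    [0.7,[-0.08,-0.04,0.05],[0,0,0]],
    [0.7,[-0.18,-0.08,0.1],[0,0,0]],
    [0.7,[-0.3,-0.14,0.16],[0,0,0]],
    [0.7,[-0.42,-0.19,0.22],[0,0,0]],
    [0.7,[-0.49,-0.23,0.27],[0,0,0]],
    [0.7,[-0.528,-0.243,0.28],[0,0,0]],
    [0.7,[-0.528,-0.243,0.28],[0,0,0]],
    [0.7,[-0.528,-0.243,0.28],[0,0,0]]
  ]
}}

```text
time: 2.0
tcp_pos: [0.5151, 0.353, 0.162]
tcp_rot: [-0.566, -3.09, -0.003]
contact_force: [-0.1, 0.7, 0.6]
opening: 0.0595
grasp_force: 0.0
```

```bash
python3 - <<'E'
from h import *
s=get_state();print(s['tcp_pos'],s['time'],s['contact_force'],s['opening'])
c=camera_info("wrist");f=grab_frame("wrist");import pickle;pickle.dump((s,c),open("w1.pkl","wb"))
cv2.imwrite("pics/w1.png",cv2.resize(f,(800,600),interpolation=cv2.INTER_CUBIC))
X=np.array([.5155,.35,.044]);q=np.array(c['R'])@X+c['t'];print("pred",(q[:2]/q[2]*c['fx']+[c['cx'],c['cy']])*1.5625)
E
```

```text
[0.51511035 0.35302139 0.16196132] 2.0 [-0.12555245  0.69451246  0.63881407] 0.05952674348027174
pred [388.05506312 302.93208362]
```

View pics/w1.png

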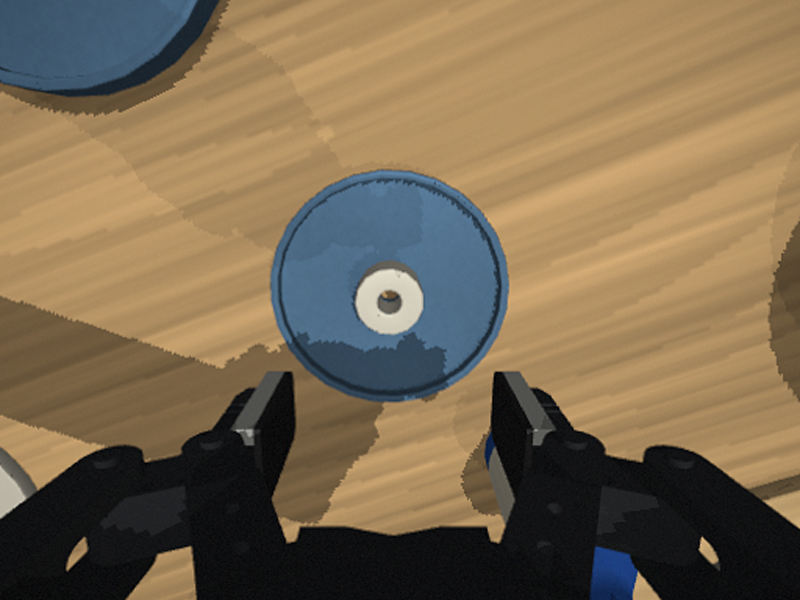

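The wrist view shows the small blue plate with its collar-top centre at (390,300), within 3 px of the prediction. I'll compute the correction and the descent.

```bash
python3 - <<'E'
from h import *
import pickle
s,c=pickle.load(open("w1.pkl","rb"))
p=at(c,390/1.5625,300/1.5625,.044);print(p)
print(move([p[0],p[1],.020]),Ro.from_rotvec(get_state()['tcp_rot']).as_matrix().round(4))
E
```

```text
[0.51433891 0.351571   0.044     ]
(array([-4.000e-04, -8.100e-03,  5.683e-01]), None) [[-9.353e-01  3.539e-01  1.000e-04]
 [ 3.539e-01  9.353e-01  2.100e-03]
 [ 6.000e-04  2.000e-03 -1.000e+00]]
```

{"name": "send_rows", "arguments": {
  "increments": [
    [0.7,[0,-0.008,0.08],[0,0,0]],
    [0.7,[0,-0.008,0.18],[0,0,0]],
    [0.7,[0,-0.008,0.28],[0,0,0]],
    [0.7,[0,-0.008,0.38],[0,0,0]],
    [0.7,[0,-0.008,0.46],[0,0,0]],
    [0.7,[0,-0.008,0.52],[0,0,0]],
    [0.7,[0,-0.008,0.55],[0,0,0]],
    [0.7,[0,-0.008,0.565],[0,0,0]],
    [0.7,[0,-0.008,0.565],[0,0,0]],
    [0.7,[0,-0.008,0.565],[0,0,0]]
  ]
}}

```text
time: 3.05
tcp_pos: [0.5159, 0.3494, 0.021]
tcp_rot: [0.57, 3.088, 0.002]
contact_force: [-0.3, -1.3, -0.4]
opening: 0.0596
grasp_force: 0.0
```

{"name": "send_rows", "arguments": {
  "increments": [
    [0.5,[0,0,0],[0,0,0]],
    [0.4,[0,0,0],[0,0,0]],
    [0.2,[0,0,0],[0,0,0]],
    [0,[0,0,0],[0,0,0]],
    [0,[0,0,0],[0,0,0]],
    [0,[0,0,0],[0,0,0]],
    [0,[0,0,0],[0,0,0]],
    [0,[0,0,0],[0,0,0]]
  ]
}}

```text
time: 3.85
tcp_pos: [0.5162, 0.3497, 0.0215]
tcp_rot: [0.569, 3.088, 0.003]
contact_force: [-0.5, 0.3, 7.2]
opening: 0.036
grasp_force: 59.9
```

{"name": "send_rows", "arguments": {
  "increments": [
    [0,[0,0,-0.02],[0,0,0]],
    [0,[0,0,-0.06],[0,0,0]],
    [0,[0,0,-0.14],[0,0,0]],
    [0,[0,0,-0.24],[0,0,0]],
    [0,[0,0,-0.34],[0,0,0]],
    [0,[0,0,-0.44],[0,0,0]],
    [0,[0,0,-0.5],[0,0,0]],
    [0,[0,0,-0.52],[0,0,0]],
    [0,[0,0,-0.52],[0,0,0]],
    [0,[0,0,-0.52],[0,0,0]]
  ]
}}

```text
time: 4.85
tcp_pos: [0.5145, 0.3483, 0.1487]
tcp_rot: [-0.569, -3.088, 0.003]
contact_force: [-0.5, 0.4, -3.9]
opening: 0.0362
grasp_force: 60.5
```

```bash
python3 - <<'E'
from h import *
b=(.558,-.018)
print(move([*b,.152]),get_state()['joints'].round(2))
E
```

```text
(array([-0.6851, -1.3068, -0.0113]), None) [-0.7   0.46  0.05  1.75 -0.03  0.93  0.57]
```

{"name": "send_rows", "arguments": {
  "increments": [
    [0,[-0.05,-0.05,0],[0,0,0]],
    [0,[-0.13,-0.12,0],[0,0,0]],
    [0,[-0.23,-0.21,0],[0,0,0]],
    [0,[-0.34,-0.31,0],[0,0,0]],
    [0,[-0.45,-0.41,0],[0,0,0]],
    [0,[-0.55,-0.5,0],[0,0,0]],
    [0,[-0.63,-0.58,0],[0,0,0]],
    [0,[-0.68,-0.63,0],[0,0,0]],
    [0,[-0.68,-0.63,0],[0,0,0]],
    [0,[-0.68,-0.63,0],[0,0,0]]
  ]
}}

```text
time: 5.85
tcp_pos: [0.6174, 0.1414, 0.1494]
tcp_rot: [-0.57, -3.088, -0.001]
contact_force: [-0.5, 0.6, -3.3]
opening: 0.0364
grasp_force: 60.6
```

```bash
python3 - <<'E'
from h import *
s=get_state();print(s['tcp_pos'],s['time'],s['contact_force'],s['opening'],s['joints'].round(2))
c=camera_info("wrist");f=grab_frame("wrist");import pickle;pickle.dump((s,c),open("w2.pkl","wb"))
cv2.imwrite("pics/w2.png",cv2.resize(f,(800,600),interpolation=cv2.INTER_CUBIC))
X=np.array([.558,-.018,.07]);q=np.array(c['R'])@X+c['t'];print("pred",(q[:2]/q[2]*c['fx']+[c['cx'],c['cy']])*1.5625)
E
```

```text
[0.61741685 0.14137405 0.14942705] 5.85 [-0.48131199  0.63911794 -3.25321958] 0.03635204969187289 [-0.36  0.48  0.09  1.73 -0.06  0.94  0.96]
pred [ 29.44241589 324.4624713 ]
```

View pics/w2.png

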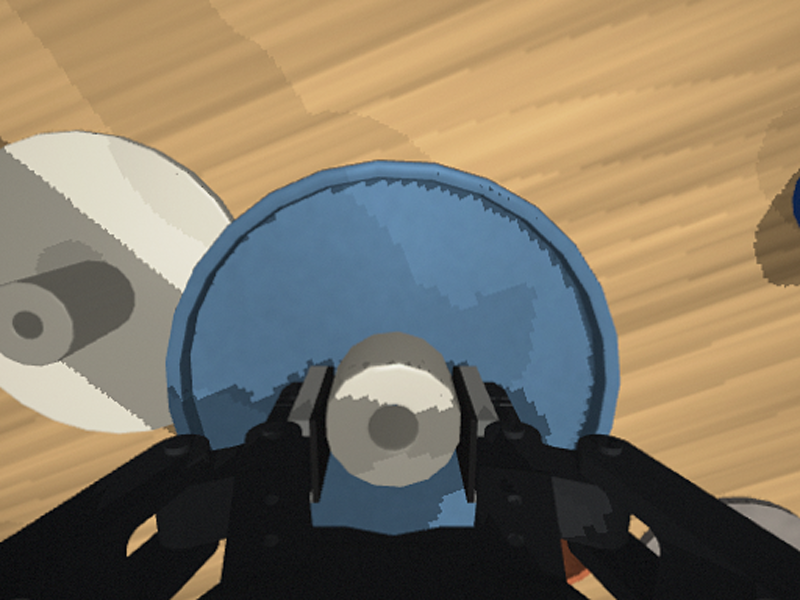

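Column hole is at (28,324) and the held collar's centre at (393,427). The plate hangs level.

```bash
python3 - <<'E'
from h import *
import pickle
s,c=pickle.load(open("w2.pkl","rb"))
b=at(c,28/1.5625,324/1.5625,.07);print("base",b)
h=at(c,393/1.5625,427/1.5625,s['tcp_pos'][2]+.023);print("collar",h, h-s['tcp_pos'])
d=np.append((b-h)[:2],0);s=get_state()
print(move(s['tcp_pos']+d),s['tcp_pos'],Ro.from_rotvec(s['tcp_rot']).as_matrix()[2])
E
```

```text
base [ 0.558356   -0.01607649  0.07      ]
collar [0.61530156 0.14161184 0.17242705] [-0.00211528  0.00023779  0.023     ]
(array([-1.100e-02, -6.705e-01, -4.000e-04]), None) [0.61710951 0.14264007 0.14952744] [ 1.79249814e-03  5.55999224e-04 -9.99998239e-01]
```

{"name": "send_rows", "arguments": {
  "increments": [
    [0,[0,-0.06,0],[0,0,0]],
    [0,[0,-0.15,0],[0,0,0]],
    [0,[-0.005,-0.26,0],[0,0,0]],
    [0,[-0.008,-0.38,0],[0,0,0]],
    [0,[-0.01,-0.49,0],[0,0,0]],
    [0,[-0.011,-0.58,0],[0,0,0]],
    [0,[-0.011,-0.64,0],[0,0,0]],
    [0,[-0.011,-0.67,0],[0,0,0]],
    [0,[-0.011,-0.67,0],[0,0,0]],
    [0,[-0.011,-0.67,0],[0,0,0]]
  ]
}}

```text
time: 6.9
tcp_pos: [0.5611, -0.0149, 0.1501]
tcp_rot: [0.567, 3.09, 0.002]
contact_force: [0.1, 0.5, -3.9]
opening: 0.0356
grasp_force: 60.7
```

{"name": "send_rows", "arguments": {
  "increments": [
    [0,[0,0,0.03],[0,0,0]],
    [0,[0,0,0.08],[0,0,0]],
    [0,[0,0,0.13],[0,0,0]],
    [0,[0,0,0.17],[0,0,0]],
    [0,[0,0,0.19],[0,0,0]],
    [0,[0,0,0.19],[0,0,0]]
  ]
}}

```text
time: 7.5
tcp_pos: [0.5601, -0.0164, 0.1012]
tcp_rot: [-0.569, -3.087, 0.001]
contact_force: [0.0, -1.0, -4.4]
opening: 0.036
grasp_force: 60.6
```

```bash
python3 - <<'E'
from h import *
s=get_state();print(s['tcp_pos'],s['time'],s['contact_force'],s['wrist_torque'])
f=grab_frame("scene");g=grab_frame("top")
A=cv2.resize(f[140:260,180:330],(500,400),interpolation=cv2.INTER_CUBIC);B=cv2.resize(g[125:225,222:297],(300,400),interpolation=cv2.INTER_CUBIC)
cv2.imwrite("pics/s2.png",np.hstack([A,B]))
E
```

```text
[ 0.56006457 -0.01636753  0.1012439 ] 7.5 [ 0.01639937 -1.00651316 -4.43857023] [-0.02587983 -0.00330432  0.01283017]
```

View pics/s2.png

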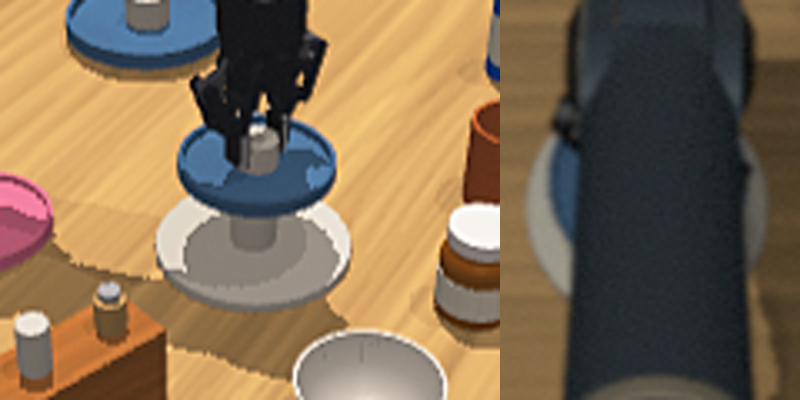

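The plate hangs centred about 10 mm above the column, so I lower it slowly.

{"name": "send_rows", "arguments": {
  "increments": [
    [0,[0,0,0.015],[0,0,0]],
    [0,[0,0,0.03],[0,0,0]],
    [0,[0,0,0.042],[0,0,0]],
    [0,[0,0,0.052],[0,0,0]],
    [0,[0,0,0.058],[0,0,0]],
    [0,[0,0,0.062],[0,0,0]],
    [0,[0,0,0.062],[0,0,0]]
  ]
}}

```text
time: 8.3
tcp_pos: [0.5607, -0.0163, 0.0869]
tcp_rot: [-0.57, -3.089, -0.0]
contact_force: [0.1, -0.3, -4.1]
opening: 0.0359
grasp_force: 60.7
```

{"name": "send_rows", "arguments": {
  "increments": [
    [0,[0,0,0.004],[0,0,0]],
    [0,[0,0,0.008],[0,0,0]],
    [0,[0,0,0.008],[0,0,0]]
  ]
}}

```text
time: 8.6
tcp_pos: [0.5607, -0.0163, 0.0849]
tcp_rot: [-0.57, -3.089, -0.0]
contact_force: [-0.5, 0.7, -3.3]
opening: 0.036
grasp_force: 60.7
```

{"name": "send_rows", "arguments": {
  "increments": [
    [0,[0,0,0.004],[0,0,0]],
    [0,[0,0,0.008],[0,0,0]],
    [0,[0,0,0.008],[0,0,0]]
  ]
}}

```text
time: 8.9
tcp_pos: [0.5609, -0.0164, 0.0835]
tcp_rot: [0.57, 3.089, 0.0]
contact_force: [-2.5, 0.6, 1.4]
opening: 0.0361
grasp_force: 61.1
```

{"name": "send_rows", "arguments": {
  "increments": [
    [0,[0,0,0.003],[0,0,0]],
    [0,[0,0,0.006],[0,0,0]],
    [0,[0,0,0.006],[0,0,0]]
  ]
}}

```text
time: 9.2
tcp_pos: [0.5609, -0.0164, 0.0834]
tcp_rot: [0.57, 3.089, 0.001]
contact_force: [-5.4, -0.4, 11.9]
opening: 0.036
grasp_force: 62.3
```

Contact at the seated height. Release and rise.

{"name": "send_rows", "arguments": {
  "increments": [
    [0.45,[0,0,-0.002],[0,0,0]],
    [0.5,[0,0,-0.002],[0,0,0]],
    [0.6,[0,0,-0.002],[0,0,0]],
    [0.7,[0,0,-0.002],[0,0,0]],
    [0.7,[0,0,-0.002],[0,0,0]],
    [0.7,[0,0,-0.002],[0,0,0]]
  ]
}}

```text
time: 9.8
tcp_pos: [0.5608, -0.0163, 0.0819]
tcp_rot: [-0.57, -3.089, -0.0]
contact_force: [0.5, 0.6, 0.5]
opening: 0.06
grasp_force: 0.0
```

{"name": "send_rows", "arguments": {
  "increments": [
    [0.7,[0,0,-0.03],[0,0,0]],
    [0.7,[0,0,-0.1],[0,0,0]],
    [0.7,[0,0,-0.2],[0,0,0]],
    [0.7,[0,0,-0.32],[0,0,0]],
    [0.7,[0,0,-0.42],[0,0,0]],
    [0.7,[0,0,-0.5],[0,0,0]],
    [0.7,[0,0,-0.52],[0,0,0]],
    [0.7,[0,0,-0.52],[0,0,0]],
    [0.7,[0,0,-0.52],[0,0,0]]
  ]
}}

```text
time: 10.7
tcp_pos: [0.56, -0.0163, 0.211]
tcp_rot: [-0.569, -3.088, 0.0]
contact_force: [0.0, 0.0, -0.1]
opening: 0.0602
grasp_force: 0.0
```

```bash
python3 - <<'E'
from h import *
s=get_state();print(s['tcp_pos'],s['time'],s['contact_force'],s['opening'],s['joints'].round(2))
c=camera_info("wrist");f=grab_frame("wrist");import pickle;pickle.dump((s,c),open("w3.pkl","wb"))
f2=grab_frame("scene")
cv2.imwrite("pics/w3.png",np.hstack([cv2.resize(f[:,96:416],(480,576),interpolation=cv2.INTER_CUBIC),cv2.resize(f2[160:256,205:305],(320,307),interpolation=cv2.INTER_CUBIC).repeat(1,0) if 0 else np.vstack([cv2.resize(f2[160:256,205:305],(320,307),interpolation=cv2.INTER_CUBIC),np.zeros((269,320,3),np.uint8)])]))
E
```

```text
[ 0.56003514 -0.01632736  0.21102722] 10.7 [ 0.01890485  0.02846899 -0.09597264] 0.060211765273920845 [-0.16  0.3   0.14  1.84 -0.05  1.01  1.21]
```

View pics/w3.png

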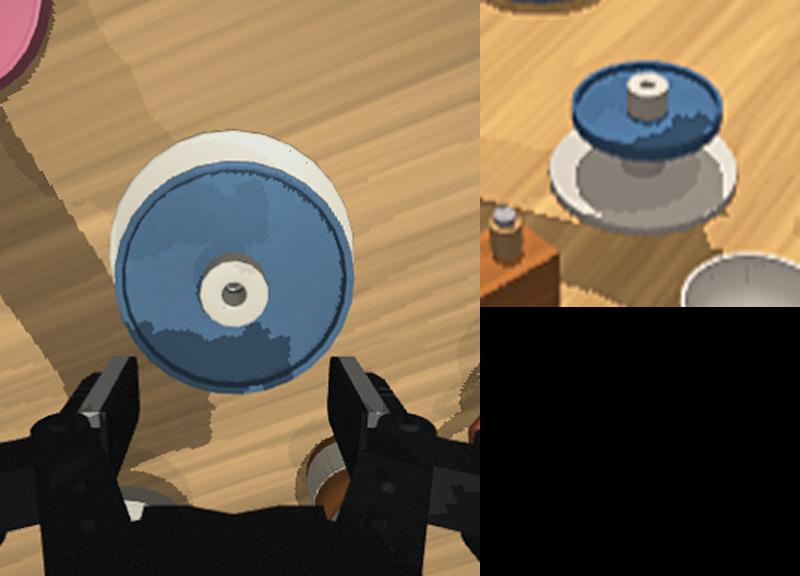

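Plate is seated level, with the collar hole at crop (234,293). I'll measure the hole and check it against the base disc's arc.

```bash
python3 - <<'E'
from h import *
import pickle
from scipy.optimize import least_squares
s,c=pickle.load(open("w3.pkl","rb"))
h=at(c,96+234.5/1.5,293/1.5,.106);print("hole",h)
im=cv2.imread("pics/w3.png");hsv=cv2.cvtColor(im,cv2.COLOR_BGR2HSV)
P=[]
for x in range(150,325,5):
    m=(hsv[100:260,x,1]<40)&(hsv[100:260,x,2]>150)
    y=np.argmax(m)
    if m.any(): P.append(at(c,96+x/1.5,(100+y)/1.5,.012)[:2])
P=np.array(P)
r=least_squares(lambda q:np.hypot(*(P-q).T)-.09,[.558,-.017],loss='soft_l1',f_scale=.001);print("base",r.x,np.abs(r.fun).mean(),len(P))
# rod
red=np.array([.5155,-.386]);wh=np.array([.5385,-.321]);d=wh-red;a=np.arctan2(d[1],d[0]);print(np.degrees(a))
print("to rod",move([*red,.23],a-np.pi/2), np.hypot(*d))
E
```

```text
hole [ 0.55932897 -0.01571231  0.106     ]
base [ 0.5602634  -0.01843048] 0.00023339172191412 35
70.51387042753423
to rod (array([-0.3613, -1.4448, -0.0767]), array([-3.4000e-03, -1.5000e-03,  1.9685e+00])) 0.0689492567037528
```

{"name": "send_rows", "arguments": {
  "increments": [
    [0.7,[-0.01,-0.04,0],[0,0,0.08]],
    [0.7,[-0.03,-0.12,0],[0,0,0.2]],
    [0.7,[-0.055,-0.22,0],[0,0,0.34]],
    [0.7,[-0.08,-0.33,0],[0,0,0.48]],
    [0.7,[-0.11,-0.44,0],[0,0,0.62]],
    [0.7,[-0.135,-0.54,0],[0,0,0.76]],
    [0.7,[-0.16,-0.64,0],[0,0,0.88]],
    [0.7,[-0.175,-0.7,0],[0,0,0.96]],
    [0.7,[-0.18,-0.72,0],[0,0,1.0]],
    [0.7,[-0.18,-0.72,0],[0,0,1.0]]
  ]
}}

```text
time: 11.8
tcp_pos: [0.5385, -0.2005, 0.2115]
tcp_rot: [-1.709, -2.635, 0.0]
contact_force: [-0.1, 0.6, -0.4]
opening: 0.0595
grasp_force: 0.0
```

```bash
python3 - <<'E'
from h import *
print(move([.5155,-.386,.23],np.radians(70.5)-np.pi/2))
E
```

```text
(array([-0.6399, -0.3867, -0.0742]), array([-1.100e-03, -6.000e-04,  9.684e-01]))
```

{"name": "send_rows", "arguments": {
  "increments": [
    [0.7,[-0.04,-0.02,-0.01],[0,0,0.08]],
    [0.7,[-0.11,-0.07,-0.02],[0,0,0.2]],
    [0.7,[-0.2,-0.12,-0.04],[0,0,0.34]],
    [0.7,[-0.3,-0.18,-0.06],[0,0,0.48]],
    [0.7,[-0.4,-0.24,-0.07],[0,0,0.62]],
    [0.7,[-0.5,-0.3,-0.07],[0,0,0.76]],
    [0.7,[-0.58,-0.35,-0.07],[0,0,0.88]],
    [0.7,[-0.63,-0.38,-0.07],[0,0,0.95]],
    [0.7,[-0.64,-0.387,-0.07],[0,0,0.968]],
    [0.7,[-0.64,-0.387,-0.07],[0,0,0.968]]
  ]
}}

```text
time: 12.8
tcp_pos: [0.5161, -0.385, 0.2291]
tcp_rot: [-2.562, -1.816, -0.001]
contact_force: [0.1, 0.4, -0.3]
opening: 0.0597
grasp_force: 0.0
```

{"name": "send_rows", "arguments": {
  "increments": [
    [0.7,[0,0,0],[0,0,0]],
    [0.7,[0,0,0],[0,0,0]]
  ]
}}

```text
time: 13.0
tcp_pos: [0.5163, -0.3846, 0.2294]
tcp_rot: [-2.562, -1.817, -0.001]
contact_force: [0.0, -0.8, -0.3]
opening: 0.0596
grasp_force: 0.0
```

```bash
python3 - <<'E'
from h import *
s=get_state();print(s['tcp_pos'],s['time'],s['contact_force'],s['opening'],s['joints'].round(2))
c=camera_info("wrist");f=grab_frame("wrist");import pickle;pickle.dump((s,c),open("w4.pkl","wb"))
cv2.imwrite("pics/w4.png",cv2.resize(f,(800,600),interpolation=cv2.INTER_CUBIC))
E
```

```text
[ 0.51634138 -0.38455541  0.22942986] 13.0 [ 0.00354611 -0.81162485 -0.26569296] 0.05957765959747666 [ 0.18  0.46  0.56  1.64 -0.27  1.12  0.47]
```

View pics/w4.png

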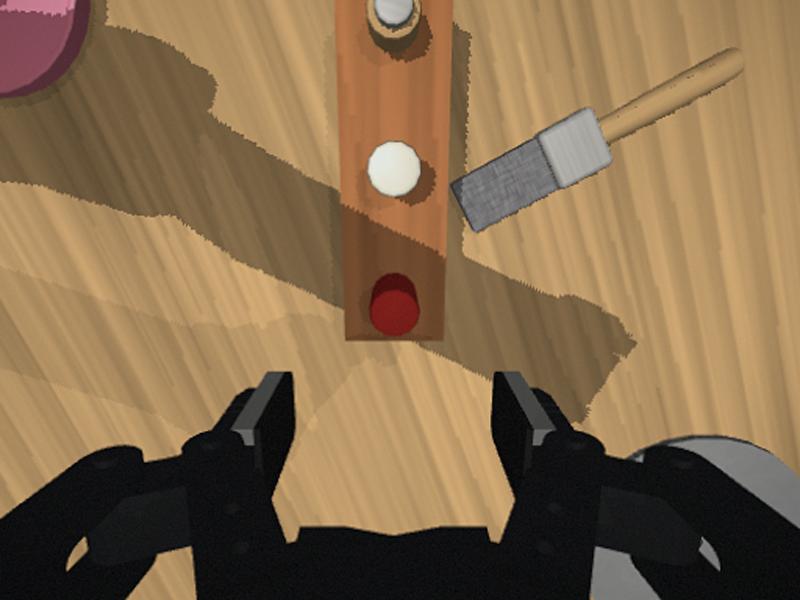

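Red head top is centred at (394,313), with the fingers straddling across the block. The white head at (394,168) is well clear.

```bash
python3 - <<'E'
from h import *
import pickle
s,c=pickle.load(open("w4.pkl","rb"))
p=at(c,394.5/1.5625,313/1.5625,.133);print(p)
print(move([p[0],p[1],.100]))
E
```

```text
[ 0.5157     -0.38660566  0.133     ]
(array([-8.10e-03,  3.00e-04,  5.18e-01]), None)
```

{"name": "send_rows", "arguments": {
  "increments": [
    [0.7,[-0.008,0,0.06],[0,0,0]],
    [0.7,[-0.008,0,0.15],[0,0,0]],
    [0.7,[-0.008,0,0.25],[0,0,0]],
    [0.7,[-0.008,0,0.34],[0,0,0]],
    [0.7,[-0.008,0,0.42],[0,0,0]],
    [0.7,[-0.008,0,0.48],[0,0,0]],
    [0.7,[-0.008,0,0.51],[0,0,0]],
    [0.7,[-0.008,0,0.518],[0,0,0]],
    [0.7,[-0.008,0,0.518],[0,0,0]],
    [0.7,[-0.008,0,0.518],[0,0,0]]
  ]
}}

```text
time: 14.05
tcp_pos: [0.5155, -0.3885, 0.101]
tcp_rot: [2.564, 1.813, 0.001]
contact_force: [0.3, -0.9, 0.1]
opening: 0.0601
grasp_force: 0.0
```

{"name": "send_rows", "arguments": {
  "increments": [
    [0.5,[0,0,0],[0,0,0]],
    [0.35,[0,0,0],[0,0,0]],
    [0.2,[0,0,0],[0,0,0]],
    [0,[0,0,0],[0,0,0]],
    [0,[0,0,0],[0,0,0]],
    [0,[0,0,0],[0,0,0]],
    [0,[0,0,0],[0,0,0]],
    [0,[0,0,0],[0,0,0]]
  ]
}}

```text
time: 14.85
tcp_pos: [0.5154, -0.3883, 0.1007]
tcp_rot: [2.564, 1.814, 0.001]
contact_force: [0.1, -0.1, 5.3]
opening: 0.0246
grasp_force: 58.9
```

{"name": "send_rows", "arguments": {
  "increments": [
    [0,[0,0,-0.02],[0,0,0]],
    [0,[0,0,-0.06],[0,0,0]],
    [0,[0,0,-0.13],[0,0,0]],
    [0,[0,0,-0.22],[0,0,0]],
    [0,[0,0,-0.32],[0,0,0]],
    [0,[0,0,-0.42],[0,0,0]],
    [0,[0,0,-0.5],[0,0,0]],
    [0,[0,0,-0.55],[0,0,0]],
    [0,[0,0,-0.56],[0,0,0]],
    [0,[0,0,-0.56],[0,0,0]]
  ]
}}

```text
time: 15.85
tcp_pos: [0.5146, -0.3877, 0.2396]
tcp_rot: [-2.564, -1.814, 0.0]
contact_force: [0.7, 1.2, -2.6]
opening: 0.0248
grasp_force: 59.6
```

```bash
python3 - <<'E'
from h import *
s=get_state();print(s['tcp_pos'],s['time'],s['contact_force'],s['opening'],s['joints'].round(2))
print(move([.5593,-.0165,.24]))
c=camera_info("wrist");f=grab_frame("wrist");import pickle;pickle.dump((s,c),open("w5.pkl","wb"))
cv2.imwrite("pics/w5.png",cv2.resize(f,(800,600),interpolation=cv2.INTER_CUBIC))
E
```

```text
[ 0.5146386  -0.38771466  0.23964114] 15.85 [ 0.68350873  1.18910578 -2.64165735] 0.024812147997157703 [ 0.18  0.45  0.57  1.63 -0.26  1.14  0.47]
(array([ 1.4596e+00, -3.2620e-01, -6.0000e-04]), None)
```

View pics/w5.png

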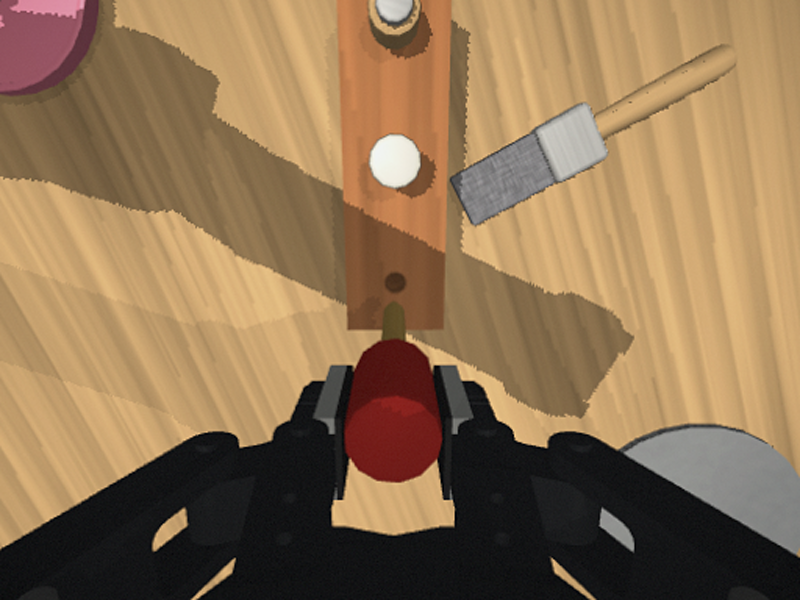

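The brass rod is out and upright, tip at (394,305), and nothing else has moved. Next I carry it over to the plate.

{"name": "send_rows", "arguments": {
  "increments": [
    [0,[0.05,-0.01,0],[0,0,0]],
    [0,[0.13,-0.03,0],[0,0,0]],
    [0,[0.23,-0.05,0],[0,0,0]],
    [0,[0.34,-0.08,0],[0,0,0]],
    [0,[0.45,-0.1,0],[0,0,0]],
    [0,[0.55,-0.12,0],[0,0,0]],
    [0,[0.64,-0.14,0],[0,0,0]],
    [0,[0.7,-0.155,0],[0,0,0]],
    [0,[0.73,-0.163,0],[0,0,0]],
    [0,[0.73,-0.163,0],[0,0,0]]
  ]
}}

```text
time: 16.9
tcp_pos: [0.5373, -0.2005, 0.2394]
tcp_rot: [-2.561, -1.817, 0.001]
contact_force: [-0.0, -0.1, -2.4]
opening: 0.0248
grasp_force: 59.6
```

{"name": "send_rows", "arguments": {
  "increments": [
    [0,[0.05,-0.01,0],[0,0,0]],
    [0,[0.13,-0.03,0],[0,0,0]],
    [0,[0.23,-0.05,0],[0,0,0]],
    [0,[0.34,-0.08,0],[0,0,0]],
    [0,[0.45,-0.1,0],[0,0,0]],
    [0,[0.55,-0.12,0],[0,0,0]],
    [0,[0.64,-0.14,0],[0,0,0]],
    [0,[0.7,-0.155,0],[0,0,0]],
    [0,[0.73,-0.163,0],[0,0,0]],
    [0,[0.73,-0.163,0],[0,0,0]]
  ]
}}

```text
time: 17.9
tcp_pos: [0.5597, -0.0162, 0.2399]
tcp_rot: [-2.564, -1.815, 0.0]
contact_force: [-0.9, -0.1, -1.6]
opening: 0.0243
grasp_force: 59.6
```

```bash
python3 - <<'E'
from h import *
import pickle
s,c=pickle.load(open("w5.pkl","rb"))
p=at(c,394/1.5625,307/1.5625,s['tcp_pos'][2]-.097);t=at(c,393/1.5625,440/1.5625,s['tcp_pos'][2]+.032)
R=Ro.from_rotvec(s['tcp_rot']);print("tip in tool",R.inv().apply(p-s['tcp_pos']),"headtop",R.inv().apply(t-s['tcp_pos']))
s=get_state();R=Ro.from_rotvec(s['tcp_rot']);print(s['tcp_pos'],s['contact_force'],s['joints'].round(2),R.as_matrix()[:,2])
print(move([.5593,-.0165,.215]))
E
```

```text
tip in tool [ 0.00066152 -0.00017627  0.09700047] headtop [ 0.00203301 -0.00082385 -0.03199848]
[ 0.55973122 -0.01615873  0.239906  ] [-0.94134524 -0.10981946 -1.60420788] [-0.43  0.29  0.47  1.82 -0.15  1.07 -0.24] [-1.95026728e-04  3.02920180e-05 -9.99999981e-01]
(array([-0.0019, -0.0012,  0.0996]), None)
```

{"name": "send_rows", "arguments": {
  "increments": [
    [0,[0,0,0.03],[0,0,0]],
    [0,[0,0,0.065],[0,0,0]],
    [0,[0,0,0.085],[0,0,0]],
    [0,[0,0,0.095],[0,0,0]],
    [0,[0,0,0.095],[0,0,0]],
    [0,[0,0,0.095],[0,0,0]]
  ]
}}

```text
time: 18.5
tcp_pos: [0.5598, -0.0169, 0.2164]
tcp_rot: [2.565, 1.814, 0.0]
contact_force: [0.8, 0.1, -1.9]
opening: 0.0242
grasp_force: 59.6
```

```bash
python3 - <<'E'
from h import *
import pickle
s=get_state();c=camera_info("wrist");f=grab_frame("wrist");g=grab_frame("scene");pickle.dump((s,c),open("w6.pkl","wb"))
print(s['tcp_pos'])
A=cv2.resize(f[150:250,200:300],(400,400),interpolation=cv2.INTER_CUBIC);B=cv2.resize(g[145:225,216:296],(400,400),interpolation=cv2.INTER_CUBIC)
cv2.imwrite("pics/w6.png",np.hstack([A,B]))
E
```

```text
[ 0.55984855 -0.01691866  0.21635853]
```

View pics/w6.png

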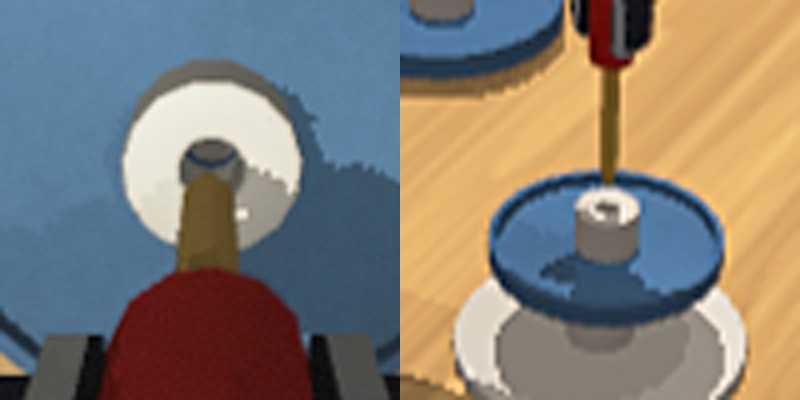

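Last view: collar hole at crop (212,167), rod tip at about (209,185) and some 13 mm above the collar.

```bash
python3 - <<'E'
from h import *
import pickle
s,c=pickle.load(open("w6.pkl","rb"))
h=at(c,200+212/4,150+167/4,.106);t=at(c,200+209/4,150+185/4,s['tcp_pos'][2]-.097)
print("hole",h,"tip",t,s['tcp_pos']);R=Ro.from_rotvec(s['tcp_rot']);print(R.inv().apply(h-t)/.25)
E
```

```text
hole [ 0.56071765 -0.01612515  0.106     ] tip [ 0.56003498 -0.01606705  0.11935853] [ 0.55984855 -0.01691866  0.21635853]
[0.00068794 0.00264084 0.05343472]
```

{"name": "send_rows", "arguments": {
  "increments": [
    [0,[0,0.0025,0.015],[0,0,0]],
    [0,[0,0.0025,0.035],[0,0,0]],
    [0,[0,0.0025,0.05],[0,0,0]],
    [0,[0,0.0025,0.06],[0,0,0]],
    [0,[0,0.0025,0.07],[0,0,0]],
    [0,[0,0.0025,0.08],[0,0,0]]
  ]
}}

```text
time: 19.2
tcp_pos: [0.5603, -0.017, 0.196]
tcp_rot: [-2.565, -1.814, -0.0]
contact_force: [-0.3, 0.5, -2.1]
opening: 0.0245
grasp_force: 59.6
```

{"name": "send_rows", "arguments": {
  "increments": [
    [0,[0,0,0.01],[0,0,0]],
    [0,[0,0,0.02],[0,0,0]],
    [0,[0,0,0.03],[0,0,0]],
    [0,[0,0,0.04],[0,0,0]],
    [0,[0,0,0.05],[0,0,0]],
    [0,[0,0,0.06],[0,0,0]]
  ]
}}

```text
time: 19.8
tcp_pos: [0.5603, -0.0169, 0.1811]
tcp_rot: [-2.565, -1.814, -0.0]
contact_force: [-1.0, 0.4, -1.7]
opening: 0.0245
grasp_force: 59.6
```

{"name": "send_rows", "arguments": {
  "increments": [
    [0,[0,0,0.01],[0,0,0]],
    [0,[0,0,0.02],[0,0,0]],
    [0,[0,0,0.03],[0,0,0]],
    [0,[0,0,0.04],[0,0,0]],
    [0,[0,0,0.05],[0,0,0]]
  ]
}}

```text
time: 20.3
tcp_pos: [0.5603, -0.0169, 0.1686]
tcp_rot: [-2.565, -1.814, -0.0]
contact_force: [-0.0, -0.5, -2.5]
opening: 0.0247
grasp_force: 59.6
```

{"name": "send_rows", "arguments": {
  "increments": [
    [0,[0,0,0.008],[0,0,0]],
    [0,[0,0,0.016],[0,0,0]],
    [0,[0,0,0.024],[0,0,0]]
  ]
}}

```text
time: 20.6
tcp_pos: [0.5603, -0.0169, 0.1626]
tcp_rot: [-2.565, -1.814, -0.0]
contact_force: [-0.3, 0.6, -1.7]
opening: 0.0242
grasp_force: 59.6
```

{"name": "send_rows", "arguments": {
  "increments": [
    [0,[0,0,0.008],[0,0,0]],
    [0,[0,0,0.016],[0,0,0]],
    [0,[0,0,0.024],[0,0,0]]
  ]
}}

```text
time: 20.9
tcp_pos: [0.5602, -0.0172, 0.1566]
tcp_rot: [2.565, 1.814, -0.001]
contact_force: [0.2, -1.4, -1.7]
opening: 0.0244
grasp_force: 59.7
```

{"name": "send_rows", "arguments": {
  "increments": [
    [0,[0,0,0.008],[0,0,0]],
    [0,[0,0,0.016],[0,0,0]],
    [0,[0,0,0.024],[0,0,0]]
  ]
}}

```text
time: 21.2
tcp_pos: [0.56, -0.0174, 0.1506]
tcp_rot: [2.565, 1.814, -0.001]
contact_force: [-1.3, -1.6, -0.6]
opening: 0.0245
grasp_force: 59.7
```

{"name": "send_rows", "arguments": {
  "increments": [
    [0,[0,0,0.012],[0,0,0]],
    [0,[0,0,0.024],[0,0,0]],
    [0,[0,0,0.036],[0,0,0]],
    [0,[0,0,0.048],[0,0,0]],
    [0,[0,0,0.06],[0,0,0]]
  ]
}}

```text
time: 21.7
tcp_pos: [0.5601, -0.0173, 0.1355]
tcp_rot: [2.565, 1.814, -0.001]
contact_force: [-2.1, -2.7, -0.1]
opening: 0.0247
grasp_force: 59.7
```

{"name": "send_rows", "arguments": {
  "increments": [
    [0,[0,0,0.012],[0,0,0]],
    [0,[0,0,0.024],[0,0,0]],
    [0,[0,0,0.034],[0,0,0]],
    [0,[0,0,0.042],[0,0,0]],
    [0,[0,0,0.048],[0,0,0]],
    [0,[0,0,0.048],[0,0,0]]
  ]
}}

```text
time: 22.3
tcp_pos: [0.5601, -0.0172, 0.1234]
tcp_rot: [2.565, 1.814, -0.001]
contact_force: [-0.9, -2.9, -3.0]
opening: 0.0245
grasp_force: 59.8
```

{"name": "send_rows", "arguments": {
  "increments": [
    [0,[0,0,0.005],[0,0,0]],
    [0,[0,0,0.01],[0,0,0]],
    [0,[0,0,0.01],[0,0,0]]
  ]
}}

```text
time: 22.6
tcp_pos: [0.5602, -0.0172, 0.1211]
tcp_rot: [2.565, 1.814, -0.0]
contact_force: [-2.5, -3.9, -1.5]
opening: 0.0252
grasp_force: 59.9
```

{"name": "send_rows", "arguments": {
  "increments": [
    [0,[0,0,0.004],[0,0,0]],
    [0,[0,0,0.006],[0,0,0]],
    [0,[0,0,0.006],[0,0,0]]
  ]
}}

```text
time: 22.9
tcp_pos: [0.5602, -0.0172, 0.1198]
tcp_rot: [2.565, 1.814, -0.0]
contact_force: [-2.5, -3.1, 0.4]
opening: 0.0248
grasp_force: 59.9
```

{"name": "send_rows", "arguments": {
  "increments": [
    [0,[0,0,0.003],[0,0,0]],
    [0,[0,0,0.004],[0,0,0]],
    [0,[0,0,0.004],[0,0,0]]
  ]
}}

```text
time: 23.2
tcp_pos: [0.5602, -0.0172, 0.1189]
tcp_rot: [-2.565, -1.814, 0.0]
contact_force: [-3.2, -4.3, 1.1]
opening: 0.0244
grasp_force: 60.0
```

{"name": "send_rows", "arguments": {
  "increments": [
    [0,[0,0,0.003],[0,0,0]],
    [0.33,[0,0,0.003],[0,0,0]],
    [0.4,[0,0,0.003],[0,0,0]],
    [0.5,[0,0,0.003],[0,0,0]],
    [0.6,[0,0,0.003],[0,0,0]],
    [0.6,[0,0,0.003],[0,0,0]],
    [0.6,[0,0,0.003],[0,0,0]]
  ]
}}

```text
time: 23.9
tcp_pos: [0.5604, -0.0167, 0.118]
tcp_rot: [-2.565, -1.814, -0.001]
contact_force: [0.6, 0.1, 0.1]
opening: 0.0516
grasp_force: 0.0
```

{"name": "send_rows", "arguments": {
  "increments": [
    [0.6,[0,0,-0.03],[0,0,0]],
    [0.6,[0,0,-0.09],[0,0,0]],
    [0.6,[0,0,-0.18],[0,0,0]],
    [0.6,[0,0,-0.28],[0,0,0]],
    [0.6,[0,0,-0.38],[0,0,0]],
    [0.6,[0,0,-0.46],[0,0,0]],
    [0.6,[0,0,-0.5],[0,0,0]],
    [0.6,[0,0,-0.5],[0,0,0]],
    [0.6,[0,0,-0.5],[0,0,0]]
  ]
}}

```text
time: 24.8
tcp_pos: [0.5598, -0.0169, 0.2424]
tcp_rot: [-2.564, -1.814, 0.001]
contact_force: [-0.2, 0.3, -0.1]
opening: 0.0509
grasp_force: 0.0
```

```bash
python3 - <<'E'
from h import *
s=get_state();print(s['tcp_pos'],s['contact_force'],s['opening'])
c=camera_info("wrist");f=grab_frame("wrist").astype(int);g=grab_frame("scene").astype(int)
cs=camera_info("scene")
# expected head top 151 mm; red-pixel extents in both views vs. a modelled head cylinder z .106-.151
def proj(c,X):
    q=np.array(c['R'])@X.T+np.array(c['t'])[:,None];x=q[:2]/q[2];x=x*(1+c['k1']*(x**2).sum(0));return (x*c['fx']+np.array([[c['cx']],[c['cy']]])).T
a=np.linspace(0,6.28,60)
for n,c,f in(("w",c,f),("s",cs,g)):
    m=(f[...,2]>70)&(f[...,1]<40)&(f[...,0]<40)
    if n=="s": m[:,:200]=0
    k,l,st,ce=cv2.connectedComponentsWithStats(m.astype(np.uint8));i=1+np.argmax(st[1:,4]);x,y,w,h,A=st[i]
    print(n,"seen",x,y,x+w,y+h,A)
    X=np.vstack([np.c_[.560+.013*np.cos(a),-.0168+.013*np.sin(a),0*a+z] for z in(.106,.151)]);p=proj(c,X);print("model",p.min(0).round(1),p.max(0).round(1))
E
```

```text
[ 0.55977235 -0.01686666  0.24238277] [-0.18478601  0.28125566 -0.10562292] 0.05093375974965021
w seen 237 172 268 201 271
model [235.8 171.3] [269.8 215.3]
s seen 253 172 262 188 124
model [252.3 170.4] [261.6 188.4]
```

```bash
python3 - <<'E'
from h import *
f=grab_frame("wrist").astype(int);g=grab_frame("scene").astype(int)
for n,f in(("w",f),("s",g)):
    m=(f[...,2]>45)&(f[...,2]>4*f[...,1])
    if n=="s": m[:,:200]=0
    k,l,st,ce=cv2.connectedComponentsWithStats(m.astype(np.uint8));i=1+np.argmax(st[1:,4]);print(n,st[i],ce[i])
    x,y,w,h,_=st[i];print(f[y-3:y+h+4,int(ce[i][0])].tolist())
E
```

```text
w [237 173  32  39 580] [251.81034483 191.45517241]
[[219, 233, 234], [176, 193, 207], [77, 84, 122], [7, 6, 77], [16, 20, 84], [19, 20, 84], [12, 18, 83], [16, 20, 83], [14, 17, 82], [13, 19, 82], [16, 18, 81], [19, 20, 87], [34, 40, 162], [46, 52, 205], [46, 52, 206], [47, 53, 211], [49, 55, 212], [45, 50, 209], [48, 53, 210], [46, 52, 207], [49, 53, 209], [46, 54, 208], [45, 50, 207], [44, 51, 206], [46, 51, 206], [43, 48, 203], [44, 50, 202], [43, 49, 200], [43, 50, 199], [45, 51, 199], [44, 50, 198], [43, 50, 197], [44, 49, 195], [43, 49, 197], [39, 44, 172], [26, 31, 128], [26, 29, 119], [25, 29, 122], [25, 30, 121], [26, 31, 120], [22, 25, 119], [17, 25, 118], [64, 53, 88], [89, 72, 46], [85, 68, 46], [86, 68, 49]]
s [253 172   9  15 113] [256.99115044 179.12389381]
[[114, 182, 227], [102, 163, 225], [51, 82, 220], [0, 8, 222], [10, 24, 205], [10, 17, 137], [9, 16, 129], [11, 15, 91], [6, 10, 96], [9, 15, 100], [7, 11, 97], [6, 12, 98], [9, 14, 100], [12, 16, 100], [13, 16, 100], [9, 12, 98], [8, 12, 99], [3, 7, 97], [31, 34, 100], [103, 110, 132], [136, 147, 151], [106, 114, 120]]
```

Both views show the red head directly on the white collar, with no brass between them, at the modelled seated height. Handing in.

```bash
python3 -c "
from cell import *
print(get_state()['time'],close_job())"
```

```text
the job is handed in; nothing more can be done
25.0 None
```

I put the stand together and handed it in at 25 s: the small blue plate sits level on the column and the brass rod goes down through it, its red head on the collar; I got no verdict back.

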